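Put the lens kit away: flap down, lid shut

TASK

Close up the lens case: first fold the grey flap that stands up in the middle of the case down flat over the lenses, then swing the case's lid fully shut over it. Just push them with the fingertips: slam neither, pick nothing up, and leave the case and everything else standing where it is.

Things in the scene. Friction and masses are not known exactly. Their poses are not given: they have to be found in the camera images.
- case: Open lens-kit case, black with aluminium edging, 280 (local x) x 200 (local y) mm, rim 90 mm above the table; 3.2 kg, loose on rubber feet. Origin: centre of its underside; local x along its length, away from the robot, y towards the lid's hinges (robot's left), z up. A divider at x = 0 parts a near compartment from the far one with framed lenses (tops 64 mm up). Handle and latches stand 18 mm out at -y.
- lid (a joint): Lid angle, rad: 0 fully shut, 1.57 upright, stop at 1.95; starts at 1.52 to 1.80. The lid is a black tray 280 x 200 mm, 32 mm thick; open, its outer face looks to the case's +y; shut, that face is 122.5 mm above the table. Stiff hinge (0.7 N m): stays wherever it is left; about 5 N near the free edge swings it; no latch engages. It strikes the flap if that is still up.
- lid_hinge (a point): Middle of the lid's hinge axis: 100 mm along the case's +y from its centre, 90.5 mm above the table; the axis runs along the case's local x. Fixed to the case, axes as the case's. The lid's rim plane contains this axis.
- lid_edge (a point): Middle of the lid's free edge, on its outer face: 200 mm from the hinge axis along the lid, 32 mm outside its rim plane. Axes turn with the lid; as the case's when shut.
- flap (a joint): Flap angle, rad: 0 folded flat over the lenses (top face 76 mm above the table, 14 mm below the rim, resting on a ledge), 1.57 upright, stop at 1.9; starts at 1.40 to 1.80. Grey plastic plate, 5 mm thick, 180 mm along the case's y, 126 mm from hinge to free edge; folds towards the case's +x. Stiff hinge (0.16 N m): stays wherever it is left; 1.5 to 3 N near the free edge moves it.
- flap_hinge (a point): Middle of the flap's hinge axis, on top of the divider: 4 mm along the case's +x from its centre, 73.5 mm above the table; the axis runs along the case's local y, in the flap's mid-plane. Fixed to the case, axes as the case's.
- flap_edge (a point): Middle of the flap's free edge, 126 mm from its hinge axis, on the face that is on top once folded (upright, that face looks to the robot); a finger notch 34 mm wide and 17 mm deep is cut there. Axes turn with the flap; as the case's when folded.
- rider_center (a point): Bystander: an aluminium optical-bench rider, 50 x 36 x 42 mm high, standing loose in the near (local -x) compartment of the case. This point is on its upright axis, 20 mm above its foot.
- slotmass_center (a point): Bystander: a brass disc mass with a stem, 48 mm diameter, 48 mm high, standing loose in the near compartment of the case. This point is on its upright axis, 20 mm above its foot.
- weight_center (a point): Bystander: a grey-green bell-shaped iron weight with a wire loop, 56 mm diameter, 107 mm high, on the table beside the case's latch side (local -y). This point is on its upright axis, 50 mm above its foot.
- bosshead_center (a point): Bystander: a dark blue boss-head clamp, about 85 x 36 x 48 mm high, on the table behind the lid (local +y). This point is on its upright axis, 24 mm above its foot.
- bulb_center (a point): Bystander: a large clear bulb on a black 80 x 80 mm base, 136 mm high, on the right part of the table. This point is on its upright axis, 70 mm above its foot.
- mirror_center (a point): Bystander: a 100 x 90 mm copper-coloured plate on a round-footed stand, 165 mm high, on the right part of the table. This point is on its upright axis, 80 mm above its foot.
- lamp_center (a point): Bystander: a black ribbed cylindrical lamp housing lying level on a foot, about 160 x 85 x 128 mm high, on the left part of the table. This point is on its upright axis, 80 mm above its foot.

How it is judged:
By the outcome, as a careful person would: the job done as asked, in the order asked, and still so for the second after the job is handed in, with the robot touching nothing.
It also fails if it takes over 54 s, if anything falls off the work surface, if the arm or the gripper's body presses on something with over 40 N, if the wrist force passes 120 N, or if a joint passes its speed limit or range.

ROBOT

A 7-joint arm with a two-finger parallel gripper is mounted at the origin on the work surface. World frame = base frame: x ahead of the robot, y to its left, z up, the work surface at z = 0. Lengths are in m, angles in rad, forces in N, time in s.
With the tool pointing down it reaches from about 0.35 to 0.9 m from the base axis. Payload 8.1 kg.
Tool frame: the origin (TCP) lies at the very end of the fingers, on their centre line; the grasp point (between the pads) lies 19 mm behind it; z points along the fingers, y is the line along which they close (so a half turn about z gives the same grasp; the last joint's range is limited). The gripper opens to 85 mm and grips with 20 to 120 N. Pads are 22 mm wide; open, the fingers measure 114 mm over their backs; the gripper's body (76 mm by 85 mm) begins 54 mm behind the grasp point. The pads swing forward as they close: fully open they stand 13 mm farther back than shut.
Start: joints at [1.17, 0.434, 0.025, 1.573, -0.012, 1.134, -0.075], TCP at [0.183, -0.598, 0.231] pointing down, gripper open.
Joint ranges: [-2.62, 2.62], [-0.44, 2.09], [-1.27, 1.32], [0.08, 2.57], [-1.32, 4.46], [0.12, 2], [-2.74, 2.74]. Speed limits (rad/s): [2.22, 2.22, 3.01, 3.01, 3.14, 3.14, 3.14].

INTERFACE

Orientations are given as a unit quaternion [w, x, y, z].
In Python, from workcell import r gives the robot as it stands.
- The arm moves only by the tool send_rows, never from a script. Its argument "rows" is text: rows parted by semicolons, each of 6 numbers parted by spaces: the shift along the tool's x, y, z in m, then the turn, a rotation vector about the tool's x, y, z in degrees. A call has 1 to 20 rows; each row shifts and turns the commanded pose from where the row before left it, along the tool's axes as they then stand; what a row does not reach is not made up. A row lasts 1/8 s, in which the tool goes at most 62.5 mm and 10.7 degrees, less where a joint would pass 70% of its speed; a pose out of reach is approached as far as the arm can. A call is refused whole if a number of a shift passes 0.0625 or a number of a turn 10.7, either way. A call with a gripper value outside its range is refused whole. "fingers" is the finger opening in m, from 0 to 0.0854, set as the call begins (left out, the last holds). The fingers move at their own pace and stop on an object; "grip_force" is the grip in N (left out, the last holds). Time passes only in rows, so rows that do not move let the fingers close. It gives the time, the measured TCP pose, the force, the opening and the grip force at its end, in the units of the state.
- r.state(): the state, without advancing time (a new reading comes with each control period).
- r.read_camera(name): name is "scene" or "side" or "wrist"; returns the picture (400x640x3 uint8, red, green, blue); there is no depth.
- r.calibration(name): a dict with "camera_matrix" (3x3 intrinsics, pixels), "k1" (the pictures are not rectified: a ray, as slopes to the right and down, at radius r is drawn at 1 + k1 r^2 times it, then the intrinsics apply), "world_from_camera" (4x4, takes a point from camera to world coordinates); the wrist camera has in their place "hand_eye" (4x4, takes a point from camera to tool coordinates, whose origin is the TCP and whose axes are the flange's). Camera axes: x right, y up, looking along -z (the intrinsics and any distortion apply to the point x, -y, -z); pixel columns grow to the right and rows downward; lengths in m; the calibration is good to about 2 mm. A picture is of the moment at which its call begins: read the wrist's pose just before it. calibration takes no time and is no camera call.
- r.job_done(): hands the job in; it is judged then, once.
The state is a dict: "clock": time; "qpos": joint angles; "dq": joint speeds; "joint_efforts": joint torques, N m; "tool_pos": TCP position; "orientation": TCP orientation; "force": force on the tool from outside, world axes, zero at the start; "ft_torque": the same for the moment, N m; "width": finger opening in m; "grasp_force": force on a finger pad.
Only numpy, scipy, OpenCV 4.12 (cv2) and the standard library are available. Lean on these libraries where they do the work, as an engineer would, in place of code of your own. Each camera call takes 0.05 s, during which the arm holds its last target. There are 200 camera calls.

## Working session

There is one attempt and no reset: what is moved stays moved. The work goes in short steps, Python scripts to look and compute and a tool call to move; the robot and the scene stay as the last step left them, time stands still between calls to the robot, and variables do not carry over. Pictures are saved under pics/ and viewed, at most 10 in all, crops included, and the job is handed in when it is done.

Besides the shell and the picture viewer there is one more tool, called after ">>>" as name(argument=value, ...), one argument or row to a line, values as JSON. send_rows: Moves the arm, as the interface text tells. Its arguments: {"type":"object","properties":{"rows":{"type":"string"},"fingers":{"type":"number"},"grip_force":{"type":"number"}},"required":["rows"]}

```bash
ls; mkdir -p pics; python3 - <<'E'
from workcell import r
import cv2,numpy as np
np.set_printoptions(precision=4,suppress=True)
print(r.state())
for n in("scene","side"):
    im=r.read_camera(n); cv2.imwrite(f"pics/{n}0.png",im[:,:,::-1]); print(n,r.calibration(n))
print(r.calibration("wrist"))
E
```

```text
pics
{'clock': 0.0, 'qpos': array([ 1.1704,  0.4352,  0.025 ,  1.5741, -0.0116,  1.134 , -0.0751]), 'dq': array([ 0.0002,  0.001 , -0.0001, -0.0015,  0.0015, -0.001 , -0.0003]), 'joint_efforts': array([  0.0006, -67.0466,   1.0252, -31.6208,   0.0154,   0.0123,
        -0.    ]), 'tool_pos': array([ 0.1832, -0.597 ,  0.2305]), 'orientation': array([-0.0008,  0.9889,  0.1483, -0.0002]), 'force': array([ 0.7629, -1.2153,  0.0643]), 'ft_torque': array([-0.0343,  0.0158,  0.0008]), 'grasp_force': 0.0, 'width': 0.08546225593392213}
scene {'camera_matrix': array([[432.547 ,   0.    , 312.5597],
       [  0.    , 432.547 , 199.2968],
       [  0.    ,   0.    ,   1.    ]]), 'k1': -0.05720824262180912, 'world_from_camera': array([[ 0.6689, -0.521 ,  0.5302,  1.3348],
       [ 0.7433,  0.4617, -0.484 , -0.7148],
       [ 0.0074,  0.7179,  0.6961,  1.1173],
       [ 0.    ,  0.    ,  0.    ,  1.    ]])}
side {'camera_matrix': array([[480.839 ,   0.    , 314.6785],
       [  0.    , 480.839 , 199.6205],
       [  0.    ,   0.    ,   1.    ]]), 'k1': -0.055487138825176203, 'world_from_camera': array([[ 0.3574,  0.8445, -0.3989, -0.0005],
       [-0.9339,  0.321 , -0.1572, -0.1875],
       [-0.0047,  0.4288,  0.9034,  1.3621],
       [ 0.    ,  0.    ,  0.    ,  1.    ]])}
{'camera_matrix': array([[355.4707,   0.    , 322.5136],
       [  0.    , 355.4707, 196.9112],
       [  0.    ,   0.    ,   1.    ]]), 'k1': 0.003763394221742632, 'hand_eye': array([[-0.0018,  0.9523,  0.3051,  0.0791],
       [ 1.    ,  0.0016,  0.0008, -0.0006],
       [ 0.0003,  0.3051, -0.9523, -0.1439],
       [ 0.    ,  0.    ,  0.    ,  1.    ]])}
```

View pics/scene0.png

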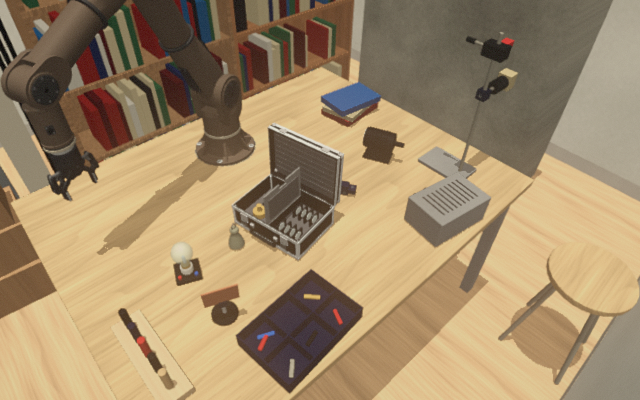

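View pics/side0.png

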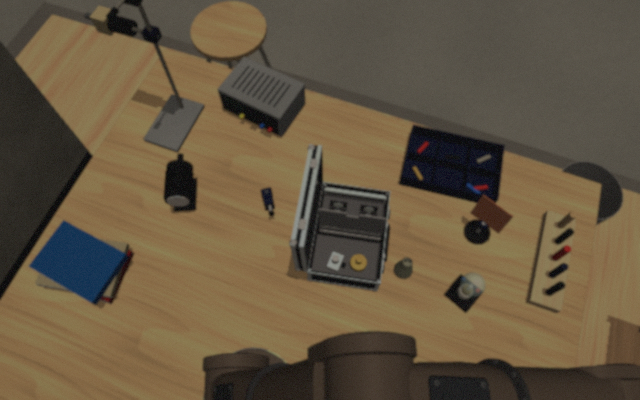

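Scene: the case spans roughly x 233–342, y 128–255, with the lid up at the back-right and the weight at (236,237). Side: the case spans about x 292–390, y 145–288, with the flap seen from above at (350,222). I'll enlarge both.

```bash
python3 - <<'E'
import cv2
a=cv2.imread("pics/scene0.png")[115:265,220:370]; b=cv2.imread("pics/side0.png")[140:295,280:430]
cv2.imwrite("pics/sc_c.png",cv2.resize(a,(600,600),interpolation=cv2.INTER_CUBIC))
b=cv2.convertScaleAbs(b,alpha=1.5,beta=10)
cv2.imwrite("pics/si_c.png",cv2.resize(b[:150],(600,600),interpolation=cv2.INTER_CUBIC))
E
```

```text
(no output)
```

View pics/sc_c.png

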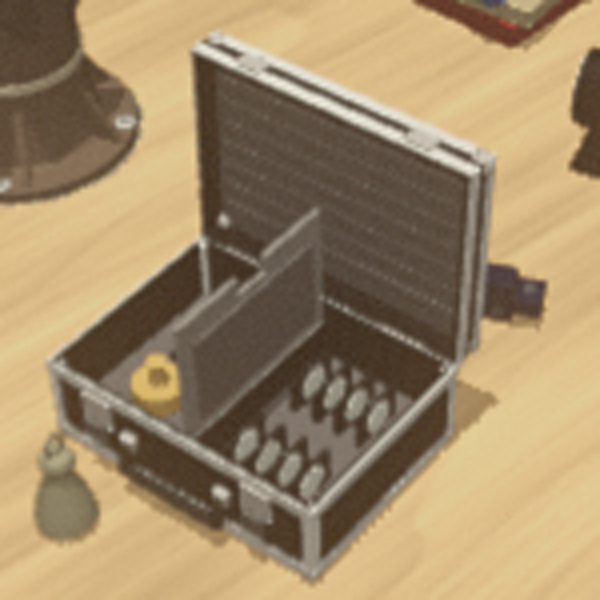

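View pics/si_c.png

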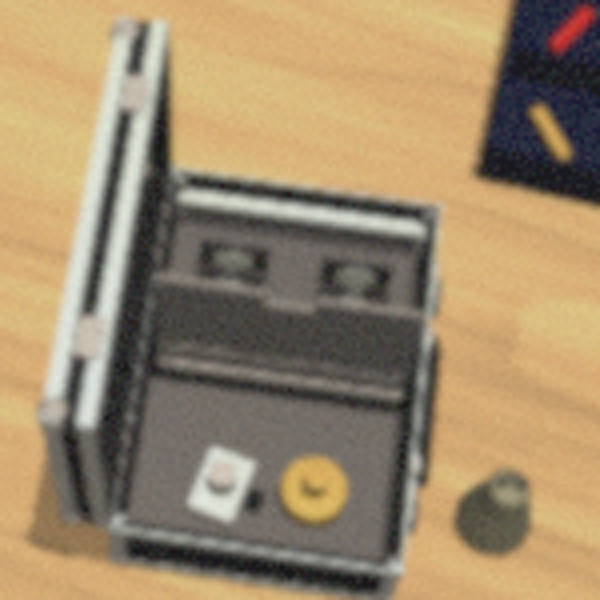

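The scene crop shows rim corners at (52,362), (318,507), (455,362), (203,240), the lid's upper edge from (197,45)/(215,35) to (478,172)/(490,155), and flap top corners at (180,330) and (320,210). The side crop shows the same points; I'll triangulate across the two views.

```bash
cat > h.py <<'E'
import numpy as np, cv2
from workcell import r
np.set_printoptions(precision=4,suppress=True)
def ray(name,uv,T=None):
    c=r.calibration(name);K=c["camera_matrix"]
    T=c["world_from_camera"] if T is None else T
    x,y=cv2.undistortPoints(np.array([[uv]],float),K,np.array([c["k1"],0,0,0,0.]))[0,0]
    return T[:3,3],T[:3,:3]@np.array([x,-y,-1.])
def onz(name,uv,z,T=None):
    o,d=ray(name,uv,T); return o+d*(z-o[2])/d[2]
def tri(r1,r2):
    (o1,d1),(o2,d2)=r1,r2
    s,t=np.linalg.lstsq(np.c_[d1,-d2],o2-o1,rcond=None)[0]
    p,q=o1+s*d1,o2+t*d2; return (p+q)/2,np.linalg.norm(p-q)
def proj(name,p):
    c=r.calibration(name);T=np.linalg.inv(c["world_from_camera"])
    x,y,z=T[:3,:3]@p+T[:3,3]; a=np.array([x/-z,-y/-z]); a=a*(1+c["k1"]*a@a)
    return c["camera_matrix"][:2,:2]@a+c["camera_matrix"][:2,2]
E
python3 - <<'E'
from h import *
sc=lambda u,v:(u/4-.375+220,v/4-.375+115)
si=lambda u,v:(u/4-.375+280,v/4-.375+140)
P={"near-y":((52,362),(400,560)),"far-y":((318,507),(436,207)),"far+y":((455,362),(172,178)),"near+y":((203,240),(118,523)),
"lid out near":((215,35),(48,410)),"lid out far":((490,155),(122,25)),"lid in near":((197,45),(88,428)),"lid in far":((478,172),(158,25)),
"flap+y":((320,210),(155,280)),"flap-y":((180,330),(432,318)),"weight":((55,437),(510,487)),"slotmass":((157,372),(314,487))}
R={}
for k,(a,b) in P.items():
    p,e=tri(ray("scene",sc(*a)),ray("side",si(*b)));R[k]=p
    print(k,p,"gap %.4f"%e, "z.09:",onz("scene",sc(*a),.09)[:2],onz("side",si(*b),.09)[:2])
for a,b in(("near-y","far-y"),("near+y","far+y"),("near-y","near+y"),("far-y","far+y"),("lid out near","lid out far"),("lid in near","lid in far"),("flap+y","flap-y")):
    d=R[b]-R[a];print(a,b,np.linalg.norm(d),np.degrees(np.arctan2(d[1],d[0])))
E
```

```text
near-y [ 0.3975 -0.2194  0.0922] gap 0.0047 z.09: [ 0.3949 -0.2206] [ 0.3992 -0.2173]
far-y [ 0.6644 -0.1593  0.0911] gap 0.0033 z.09: [ 0.6641 -0.157 ] [ 0.6641 -0.1607]
far+y [0.6188 0.0318 0.0891] gap 0.0037 z.09: [0.6198 0.0332] [0.6173 0.03  ]
near+y [ 0.3554 -0.0287  0.0899] gap 0.0002 z.09: [ 0.3555 -0.0289] [ 0.3554 -0.0287]
lid out near [0.3476 0.0078 0.2921] gap 0.0045 z.09: [0.1056 0.1816] [0.4146 0.0471]
lid out far [0.6136 0.0655 0.2899] gap 0.0002 z.09: [0.4394 0.2539] [0.7282 0.1128]
lid in near [ 0.3476 -0.0152  0.2909] gap 0.0022 z.09: [0.1076 0.1564] [0.4122 0.0159]
lid in far [0.6222 0.0438 0.2897] gap 0.0002 z.09: [0.4503 0.227 ] [0.7381 0.0868]
flap+y [ 0.4907 -0.004   0.1959] gap 0.0006 z.09: [0.3937 0.0781] [0.5351 0.0123]
flap-y [ 0.5298 -0.1822  0.1985] gap 0.0054 z.09: [ 0.4354 -0.1162] [ 0.5778 -0.1844]
weight [ 0.4733 -0.2715  0.097 ] gap 0.0017 z.09: [ 0.4676 -0.2676] [ 0.4756 -0.2727]
slotmass [ 0.4376 -0.1451  0.06  ] gap 0.0005 z.09: [ 0.463  -0.1615] [ 0.4276 -0.1459]
near-y far-y 0.27352231018305556 12.694221317916504
near+y far+y 0.2703049483906993 12.948494718593796
near-y near+y 0.19524067479617047 102.46337249636306
far-y far+y 0.19645103724820653 103.40375999587302
lid out near lid out far 0.272261288733488 12.245472468528051
lid in near lid in far 0.2809705768609093 12.125752637831344
flap+y flap-y 0.18243698909127423 -77.61867575371511
```

>>> send_rows(
  rows="0 0 0 0 0 4.4; 0.02 -0.019 0 0 0 0; 0.04 -0.037 0 0 0 0; 0.04 -0.037 0 0 0 0; 0.04 -0.037 0 0 0 0; 0.04 -0.037 0 0 0 0; 0.04 -0.037 0 0 0 0; 0.04 -0.037 0 0 0 0; 0.04 -0.037 0 0 0 0; 0.04 -0.037 0 0 0 0; 0.04 -0.037 0 0 0 0; 0.018 -0.022 0 0 0 0; 0 0 0 0 0 0; 0 0 0 0 0 0",
  fingers=0,
  grip_force=20,
)

```text
clock: 1.85
tool_pos: [0.4891, -0.1463, 0.231]
orientation: [0.0, 0.994, 0.11, -0.0]
force: [-0.5, -1.6, 0.2]
width: 0.0001
grasp_force: 0.0
```

>>> send_rows(
  rows="0 0 0.025 0 0 0; 0 0 0.028 0 0 0; 0 0 0 0 0 0; 0.005 0 0 0 0 0; 0.005 0 0 0 0 0; 0.005 0 0 0 0 0; 0.004 0 0 0 0 0; 0.003 0 0 0 0 0",
)

```text
clock: 2.85
tool_pos: [0.5113, -0.1406, 0.1784]
orientation: [0.0, 0.994, 0.11, -0.0]
force: [-1.4, -1.5, 1.3]
width: -0.0004
grasp_force: 0.8
```

```bash
python3 - <<'E'
from h import *
s=r.state();print(s["tool_pos"],s["force"])
a=r.read_camera("scene")[115:265,220:370,::-1];b=r.read_camera("side")[140:290,280:430,::-1]
b=cv2.convertScaleAbs(b,alpha=1.5,beta=10)
cv2.imwrite("pics/c1.png",cv2.resize(np.hstack([a,b]),(800,400),interpolation=cv2.INTER_CUBIC))
E
```

```text
[ 0.5113 -0.1406  0.1784] [-1.4159 -1.5414  1.3119]
```

View pics/c1.png

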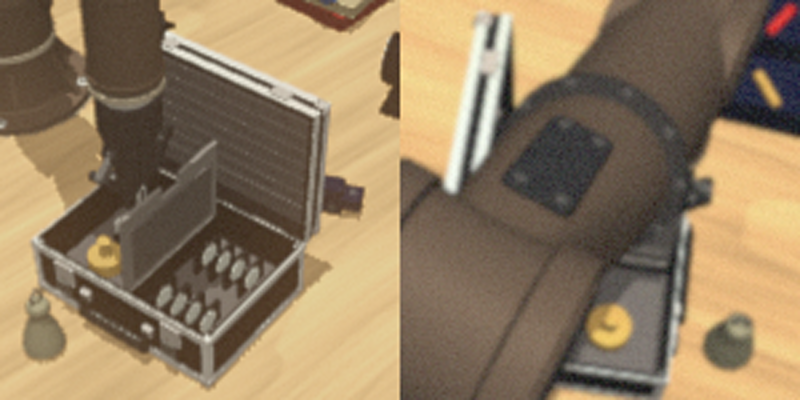

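The fingertip has just met the flap at about (125,195) in the left crop, and the flap is still upright. I'll follow the arc now.

>>> send_rows(
  rows="0.008 0 0.0005 0 0 0; 0.008 0 0.0005 0 0 0; 0.010 0 0.0025 0 0 0; 0.010 0 0.0025 0 0 0; 0.0095 0 0.0045 0 0 0; 0.0095 0 0.0045 0 0 0; 0.0085 0 0.0065 0 0 0; 0.0085 0 0.0065 0 0 0; 0.007 0 0.008 0 0 0; 0.007 0 0.008 0 0 0; 0.005 0 0.009 0 0 0; 0.005 0 0.009 0 0 0; 0.0035 0 0.01 0 0 0; 0.0035 0 0.01 0 0 0; 0 0 0 0 0 0",
)

```text
clock: 4.82
tool_pos: [0.6111, -0.1177, 0.0951]
orientation: [-0.0, 0.994, 0.11, -0.001]
force: [0.1, 0.2, 1.0]
width: 0.0005
grasp_force: 0.0
```

>>> send_rows(
  rows="0.001 0 0.005 0 0 0; 0.001 0 0.005 0 0 0; 0 0 0.004 0 0 0; 0 0 0.003 0 0 0; 0 0 0.002 0 0 0; 0 0 0.001 0 0 0; 0 0 0 0 0 0",
)

```text
clock: 5.7
tool_pos: [0.6135, -0.1176, 0.0762]
orientation: [0.0, 0.994, 0.11, -0.0]
force: [-0.1, -0.1, -0.4]
width: 0.0002
grasp_force: 0.1
```

>>> send_rows(
  rows="0 0 0.001 0 0 0; 0 0 0.001 0 0 0; 0 0 0.001 0 0 0; 0 0 0 0 0 0",
)

```text
clock: 6.2
tool_pos: [0.6136, -0.1176, 0.0757]
orientation: [0.0, 0.994, 0.11, 0.0]
force: [-9.4, 0.8, 24.2]
width: 0.0003
grasp_force: 12.1
```

Firm stop at the flap's folded height (24 N at z = 0.0757). I'll retreat and look.

>>> send_rows(
  rows="0 0 -0.004 0 0 0; 0 0 -0.015 0 0 0; 0 0 -0.03 0 0 0; 0 0 -0.04 0 0 0; 0 0 -0.045 0 0 0; 0 0 -0.045 0 0 0; 0 0 -0.045 0 0 0; 0 0 -0.04 0 0 0; -0.02 0 -0.01 0 0 0; -0.03 0 0 0 0 0; -0.03 0 0 0 0 0; 0 0 0 0 0 0",
)

```text
clock: 7.7
tool_pos: [0.5331, -0.1362, 0.3475]
orientation: [0.0, 0.994, 0.109, -0.001]
force: [0.5, -0.1, -0.6]
width: 0.0002
grasp_force: 0.0
```

```bash
python3 - <<'E'
from h import *
s=r.state();print(s["clock"],s["tool_pos"],s["force"])
a=r.read_camera("scene")[115:265,220:370,::-1];b=r.read_camera("wrist")[:,:,::-1]
b=cv2.resize(b,(480,300))
cv2.imwrite("pics/c2.png",np.hstack([cv2.resize(a,(300,300),interpolation=cv2.INTER_CUBIC),b]))
E
```

```text
7.7 [ 0.5331 -0.1362  0.3475] [ 0.5452 -0.0555 -0.6076]
```

View pics/c2.png

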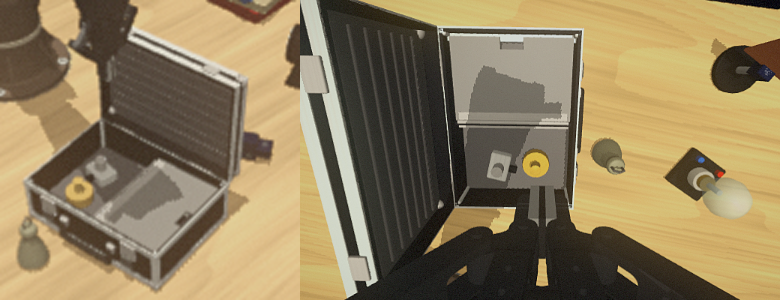

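The flap lies flat in both views, and the bystanders haven't moved. I'll go over the lid to its outer side.

>>> send_rows(
  rows="0 -0.02 0 0 0 0; -0.002 -0.035 0 0 0 0; -0.002 -0.035 0 0 0 0; -0.002 -0.035 0 0 0 0; -0.002 -0.035 0 0 0 0; -0.002 -0.035 0 0 0 0; -0.002 -0.025 0 0 0 0; -0.002 -0.012 0 0 0 0; 0 0 0 0 0 0; 0 0 0.03 0 0 0; 0 0 0.03 0 0 0; 0 0 0.02 0 0 0; 0 0 0 0 0 0",
)

```text
clock: 9.43
tool_pos: [0.4706, 0.0868, 0.266]
orientation: [0.0, 0.994, 0.109, -0.002]
force: [1.4, 0.6, -0.0]
width: -0.0001
grasp_force: 0.0
```

>>> send_rows(
  rows="0 0.008 0 0 0 0; 0 0.008 0 0 0 0; 0 0.005 0 0 0 0; 0 0.004 0 0 0 0; 0 0.004 0 0 0 0; 0 0 0 0 0 0",
)

```text
clock: 10.18
tool_pos: [0.4775, 0.0596, 0.2673]
orientation: [0.0, 0.994, 0.11, 0.0]
force: [0.2, -0.2, 0.6]
width: 0.0004
grasp_force: 0.0
```

>>> send_rows(
  rows="0 0.003 0 0 0 0; 0 0.003 0 0 0 0; 0 0.003 0 0 0 0; 0 0 0 0 0 0",
)

```text
clock: 10.68
tool_pos: [0.4794, 0.0517, 0.2675]
orientation: [-0.0, 0.994, 0.11, 0.0]
force: [-1.7, 3.8, 2.8]
width: -0.0003
grasp_force: 2.0
```

>>> send_rows(
  rows="0 0.008 -0.0005 0 0 0; 0 0.008 -0.0007 0 0 0; 0 0.008 -0.0007 0 0 0; 0 0.008 -0.0007 0 0 0; 0 0.009 0.0008 0 0 0; 0 0.009 0.0008 0 0 0; 0 0.009 0.0008 0 0 0; 0 0.009 0.0008 0 0 0; 0 0.0086 0.0026 0 0 0; 0 0.0086 0.0026 0 0 0; 0 0.0086 0.0026 0 0 0; 0 0.0086 0.0026 0 0 0; 0 0 0 0 0 0",
)

```text
clock: 12.3
tool_pos: [0.5019, -0.0499, 0.2558]
orientation: [0.0, 0.994, 0.11, -0.0]
force: [-0.5, 1.3, 0.2]
width: 0.0001
grasp_force: 0.0
```

>>> send_rows(
  rows="0 0.008 0.0042 0 0 0; 0 0.008 0.0042 0 0 0; 0 0.008 0.0042 0 0 0; 0 0.008 0.0042 0 0 0; 0 0.007 0.0057 0 0 0; 0 0.007 0.0057 0 0 0; 0 0.007 0.0057 0 0 0; 0 0.007 0.0057 0 0 0; 0 0.0057 0.007 0 0 0; 0 0.0057 0.007 0 0 0; 0 0.0057 0.007 0 0 0; 0 0.0057 0.007 0 0 0; 0 0 0 0 0 0",
)

```text
clock: 13.92
tool_pos: [0.5196, -0.13, 0.1878]
orientation: [-0.0, 0.994, 0.11, -0.001]
force: [-0.4, 1.0, -1.1]
width: -0.0004
grasp_force: 0.0
```

```bash
python3 - <<'E'
from h import *
s=r.state();print(s["clock"],s["tool_pos"],s["force"])
a=r.read_camera("scene")[115:265,200:370,::-1];b=r.read_camera("wrist")[:,:,::-1]
cv2.imwrite("pics/c3.png",np.hstack([cv2.resize(a,(340,300),interpolation=cv2.INTER_CUBIC),cv2.resize(b,(460,300))]))
E
```

```text
13.925 [ 0.5196 -0.13    0.1878] [-0.4424  0.9663 -1.0928]
```

View pics/c3.png

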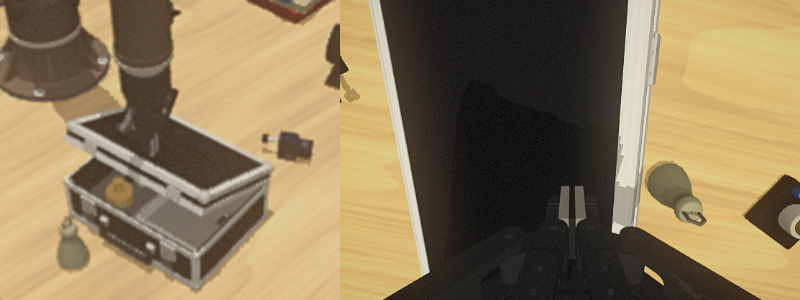

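The lid is following and stands about 0.35 rad from shut, with the fingertip on it near its free edge. I'll carry on gently.

>>> send_rows(
  rows="0 0.004 0.0078 0 0 0; 0 0.004 0.0078 0 0 0; 0 0.004 0.0078 0 0 0; 0 0.004 0.0078 0 0 0; 0 0.002 0.006 0 0 0; 0 0.002 0.006 0 0 0; 0 0.0015 0.005 0 0 0; 0 0.001 0.005 0 0 0; 0 0.001 0.004 0 0 0; 0 0 0.003 0 0 0; 0 0 0.002 0 0 0; 0 0 0 0 0 0",
)

```text
clock: 15.52
tool_pos: [0.5251, -0.1523, 0.1264]
orientation: [-0.0, 0.994, 0.11, -0.0]
force: [-0.9, -0.6, -0.1]
width: -0.0001
grasp_force: 0.0
```

>>> send_rows(
  rows="0 0 0.0015 0 0 0; 0 0 0.001 0 0 0; 0 0 0.001 0 0 0; 0 0 0.001 0 0 0; 0 0 0 0 0 0",
)

```text
clock: 16.15
tool_pos: [0.5253, -0.1526, 0.1226]
orientation: [0.0, 0.994, 0.11, 0.0]
force: [-2.1, -0.1, 7.2]
width: 0.0003
grasp_force: 3.5
```

>>> send_rows(
  rows="0 0 0.001 0 0 0; 0 0 0.001 0 0 0; 0 0 0 0 0 0",
)

```text
clock: 16.52
tool_pos: [0.5254, -0.1526, 0.1223]
orientation: [0.0, 0.994, 0.11, 0.001]
force: [-9.3, 0.1, 26.2]
width: 0.0001
grasp_force: 13.6
```

Hard stop at z = 0.1223, which matches the shut height. I'll retreat straight up, then clear to the right, and check.

>>> send_rows(
  rows="0 0 -0.004 0 0 0; 0 0 -0.015 0 0 0; 0 0 -0.03 0 0 0; 0 0 -0.04 0 0 0; 0 0 -0.04 0 0 0; 0 0 -0.04 0 0 0; 0 0 -0.03 0 0 0; -0.02 0.02 0 0 0 0; -0.03 0.03 0 0 0 0; -0.03 0.03 0 0 0 0; 0 0 0 0 0 0; 0 0 0 0 0 0",
)

```text
clock: 18.02
tool_pos: [0.4649, -0.2474, 0.3195]
orientation: [-0.0, 0.994, 0.11, 0.0]
force: [0.6, 0.1, -0.3]
width: 0.0002
grasp_force: 0.0
```

```bash
python3 - <<'E'
from h import *
s=r.state();print(s["clock"],s["tool_pos"],s["force"])
a=r.read_camera("scene")[115:265,200:370,::-1];b=r.read_camera("side")[140:290,260:430,::-1]
cv2.imwrite("pics/c4.png",np.hstack([cv2.resize(x,(400,353),interpolation=cv2.INTER_CUBIC) for x in(a,cv2.convertScaleAbs(b,alpha=1.5,beta=10))]))
c=np.array([.509,-.094]);ex=np.array([.9755,.2198]);ey=np.array([-.2198,.9755])
for n,ou,ov in(("scene",200,115),("side",260,140)):
  for x,y in((-.14,-.1),(.14,-.1),(.14,.1),(-.14,.1)):
    p=proj(n,np.r_[c+x*ex+y*ey,.1225]); print(n,x,y,((p-[ou,ov])*400/170).round())
E
```

```text
18.025 [ 0.4649 -0.2474  0.3195] [ 0.578   0.0839 -0.3225]
scene -0.14 -0.1 [ 73. 196.]
scene 0.14 -0.1 [232. 284.]
scene 0.14 0.1 [317. 197.]
scene -0.14 0.1 [163. 122.]
side -0.14 -0.1 [288. 326.]
side 0.14 -0.1 [307. 107.]
side 0.14 0.1 [146.  87.]
side -0.14 0.1 [112. 302.]
```

View pics/c4.png

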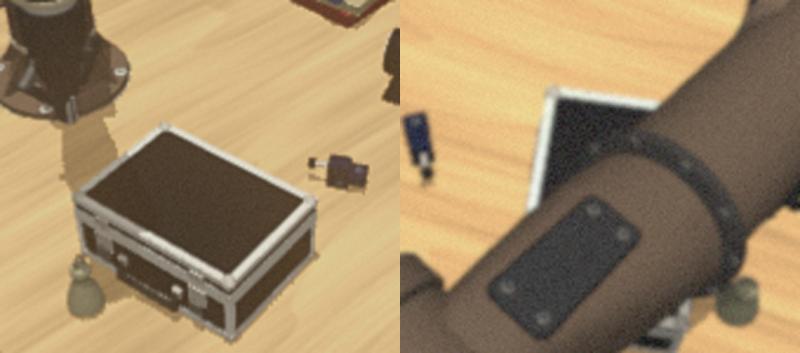

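The lid is shut: the seen corners (77,197), (232,284), (315,200), (163,125) match the predicted shut corners. The case hasn't shifted and the bystanders are standing.

```bash
python3 -c "
from workcell import r
print(r.job_done())"
```

```text
the job is handed in; nothing more can be done
None
```

The flap is folded flat over the lenses and the lid is fully shut over it. The camera check before hand-in (at about 18 s) showed the case where it was and everything in view still standing, with the arm clear of it all.

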